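# Draw the blue plug from its slip-casting mould

### The arm

A 6-joint arm with a two-finger parallel gripper is mounted at the origin on the work surface. World frame = base frame: x ahead of the robot, y to its left, z up, the work surface at z = 0. Lengths are in m, angles in rad, forces in N, time in s.
With the tool pointing down it reaches from about 0.25 to 0.725 m from the base axis. Payload 4 kg.
Tool frame: the origin (TCP) lies midway between the tips of the shut fingers; the grasp point (between the pads) lies grip_point_offset behind it (grip_point_offset is the distance from the TCP to the grasp point, in m); z points along the fingers, y is the line along which they close (so a half turn about z gives the same grasp; the last joint's range is limited). The gripper opens to 85 mm and grips with 20 to 120 N. Pads are 22 mm wide; open, the fingers measure 114 mm over their backs; the gripper's body (76 mm by 85 mm) begins 54 mm behind the grasp point. The pads swing forward as they close: fully open they stand 13 mm farther back than shut.
Start: joints at [1.151, 0.241, 0.005, 1.335, 0, 1.571], TCP at [0.204, 0.457, 0.231] pointing down, gripper open.
Joint ranges: [-2.72, 2.72], [-1.05, 1.87], [-1.09, 1.28], [-1.99, 2.15], [-1.42, 1.44], [-3.14, 3.14]. Speed limits (rad/s): [2.79, 2.79, 3.14, 3.14, 3.14, 3.14].

### API

Orientations are given as a unit quaternion [x, y, z, w].
In Python, from workcell import * gives the robot as it stands. The module is installed in compiled form; this text tells all that it offers.
- The arm moves only by the tool arm_command, never from a script. Its arguments are lists of equal length, an entry for each row: "slide": the shift along the tool's x, y, z in cm, a list of three; "spin": the turn about the tool's z in degrees. A call has exactly 5 rows; each row is the pose to reach, as a shift and turn from the pose commanded when the call began, along the tool's axes at that moment; what a row does not reach only later rows make up. A row lasts 1/8 s, in which the tool goes at most 62.5 mm and 10.7 degrees, less where a joint would pass 70% of its speed; a pose out of reach is approached as far as the arm can. A call with a gripper value outside its range is refused whole. "jaw" is the finger opening in cm, from 0 to 8.54, set as the call begins (left out, the last holds). The fingers move at their own pace and stop on an object; the grip force is fixed at half the most. Time passes only in rows, so rows that repeat a pose let the fingers close, or fill a call up. It gives the time, the measured TCP pose, the force, the opening and the grip force at its end, in the units of the state.
- get_obs(): the state, without advancing time (a new reading comes with each control period).
- camera(name): name is "side" or "top" or "wrist"; returns a dict with "pixels" (400x640x3 uint8, red, green, blue), "range_z" (400x640 float32, m along the optical axis (not along the pixel's ray), 0 where there is no reading), "intrinsics" (3x3 intrinsics, pixels), "rvec" (rotation vector, rad) and "tvec" (3), from world to camera coordinates, as OpenCV has them. Camera axes: x right, y down, z forward; pixel columns grow to the right and rows downward; lengths in m; the calibration is good to about 2 mm. A picture is of the moment at which its call begins.
- job_done(): hands the job in; it is judged then, once.
Trained networks look in a picture, given as the dict that the camera call returned (one of the last four; its "shot" number tells which), for a name from the list of things; names that differ only in an ending like _2 or _b are one class to them, and where a whole thing is asked for, a point or a joint stands for the part that bears it (a point fixed in the world has none). Each returns a list of dicts, best first, with "confidence" (0 to 1); they miss things now and then, are a little off and sometimes report something else, mostly with a low value. They report only what shows in the picture. A call takes as long as a camera call. They do not tell look-alikes from the thing itself.
- recognise(picture, thing): "centre" ([column, row] in pixels, amid what is visible of it).
- landmark_of(picture, thing): "centre" ([column, row] in pixels: a listed point, or the origin of a listed thing).
The state is a dict: "clock": time; "joint_pos": joint angles; "joint_vel": joint speeds; "tau": joint torques, N m; "eef_pos": TCP position; "tool_rot": TCP orientation; "ft_force": force on the tool from outside, world axes, zero at the start; "ft_torque": the same for the moment, N m; "grip_width": finger opening in m; "grasp_force": force on a finger pad.
Only numpy, scipy, OpenCV 4.12 (cv2) and the standard library are available. Lean on these libraries where they do the work, as an engineer would, in place of code of your own. Each camera call takes 0.05 s, during which the arm holds its last target. There are 200 camera calls.

### The job

Take the puller from its wooden stand, lower its crossbar foot through the slot of the blue plug and lock it with a quarter turn either way. Pull the plug straight up out of its mould and set it down upright on the round white plaster bat, letting go only once it stands there, with the puller left locked in it. Leave the red plug where it is.

Things in the scene. Friction and masses are not known exactly. Their poses are not given: they have to be found in the camera images.
- puller: Puller, 105 mm tall, 0.2 kg, upright in a wooden stand (45 mm tall, slot 35 deep). Origin: centre of the foot's underside, z up. Foot: steel crossbar 48 long (x) by 10 (y) by 8 high. Neck 10 thick. Brass collar 52 across, underside 25 above origin. Rod 14 thick. Dark wooden handle 56 long (x, parallel to foot) by 24 (y), 65 to 105 above origin: grip across the 24.
- blue_plug: Blue-topped round plug, 54 mm tall, 83 across, 0.4 kg; origin: centre of underside, z up. Sunk in a loose bore 50 deep of a fixed white mould 70 tall, 130 square; underside starts 20 above the table. In its top a slot 62 long (x) by 24 wide (y) between lips 10 thick; below it a round chamber 62 across, 22 to 44 above origin. Puller's collar rests on the top: its origin is then 29 above the plug's.
- red_plug: Red-topped plug in a second mould, otherwise the same as the blue one in every size; must stay where it is. Which mould is on which side varies.
- bat: Round white plaster bat lying on the table to the robot's left, fixed: disc 200 mm across, 18 mm thick; origin at the centre of its underside, z up. With the puller turned across a plug's slot, lifting it 7 mm brings its foot up under the lips and the plug then hangs on it.
Mind the look-alikes: they are no part of the job. Leave any purple look-alike of the puller alone. Leave any green look-alike of the blue_plug alone.

How it is judged:
On the way, in this order (a step that is already met when the one before it is completed fails the run):
1. the puller's foot is inside the blue plug's socket and turned across its slot (by at least 45 degrees) (horizontal distance between puller and blue_plug below 0.02 m and z of puller in the frame of blue_plug between 0.015 and 0.041 m and angle between the x axis of puller and the x axis of blue_plug, either way round above 0.785 rad), for 0.1 s.
2. the blue plug is drawn upward (by 35 mm or more) on the puller, upright (horizontal distance between puller and blue_plug below 0.02 m and z of puller in the frame of blue_plug between 0.015 and 0.041 m and height (world z) of blue_plug above 0.055 m and angle between blue_plug's own z axis and vertical below 0.25 rad), for 0.05 s.
3. the blue plug is down on the bat (within 8 mm of its face) while the gripper still holds the puller (horizontal distance between blue_plug and bat below 0.065 m and z of blue_plug in the frame of bat below 0.026 m and contact force between the fingers and puller above 1 N), for 0.05 s.
At the end, for the whole second after the job is handed in: The blue plug stands upright (within 10 degrees) and at rest on the bat, its centre within 65 mm of the bat's centre, with the puller resting in its socket, still turned across the slot by at least 45 degrees; the red plug is within 15 mm of where it was (all of step 1 and horizontal distance between blue_plug and bat below 0.065 m and z of blue_plug in the frame of bat between 0.012 and 0.024 m and angle between blue_plug's own z axis and vertical below 0.17 rad and linear speed of blue_plug below 0.02 m/s and linear speed of puller below 0.03 m/s and distance of red_plug from where it was at the start of the episode below 0.015 m); the robot touches nothing.
It fails at once if the red plug is moved by more than 15 mm (distance of red_plug from where it was at the start of the episode above 0.015 m).
It fails at once if the blue plug is tipped over (more than 30 degrees) (angle between blue_plug's own z axis and vertical above 0.52 rad).
It also fails if it takes over 56 s, if anything falls off the work surface, if the arm or the gripper's body presses on something with over 40 N, if the wrist force passes 120 N, or if a joint passes its speed limit or range.

## Working session

There is one attempt and no reset: what is moved stays moved. The work goes in short steps, Python scripts to look and compute and a tool call to move; the robot and the scene stay as the last step left them, time stands still between calls to the robot, and variables do not carry over. Pictures are saved under pics/ and viewed, at most 10 in all, crops included, and the job is handed in when it is done.

Besides the shell and the picture viewer there is one more tool, called after "Emit:" as name(argument=value, ...), one argument or row to a line, values as JSON. arm_command: Moves the arm, as the interface text tells. Its arguments: {"type":"object","properties":{"slide":{"type":"array","items":{"type":"array","items":{"type":"number"}}},"spin":{"type":"array","items":{"type":"number"}},"jaw":{"type":"number"}},"required":["slide","spin"]}

```bash
mkdir -p pics
cat > h.py <<'E'
from workcell import *
import numpy as np, cv2
from scipy.spatial.transform import Rotation as R
def cal(c):
    return np.array(c["intrinsics"]),cv2.Rodrigues(np.array(c["rvec"],float))[0],np.array(c["tvec"],float).ravel()
def cloud(c):
    K,Rm,t=cal(c);z=c["range_z"];v,u=np.mgrid[:400,:640]
    P=np.stack([(u-K[0,2])/K[0,0]*z,(v-K[1,2])/K[1,1]*z,z],-1)
    W=(P-t)@Rm; W[z<=0]=np.nan; return W
def save(c,n,crop=None,f=1):
    im=c["pixels"][:,:,::-1]
    if crop: im=im[crop[1]:crop[3],crop[0]:crop[2]]
    cv2.imwrite("pics/"+n,cv2.resize(im,None,fx=f,fy=f,interpolation=cv2.INTER_CUBIC))
E
python3 - <<'E'
from h import *
o=get_obs();print(o["eef_pos"],o["tool_rot"],o["clock"],o["grip_width"])
try: print(grip_point_offset)
except Exception as e: print(e)
for n in("top","side"):
    c=camera(n);save(c,n+"1.png");W=cloud(c)
    np.savez("/tmp/"+n+".npz",W=W,px=c["pixels"])
    for th in("puller","blue_plug","red_plug","bat"):
        for d in recognise(c,th)[:4]:
            u,v=np.round(d["centre"]).astype(int);print(n,th,u,v,round(d["confidence"],2),W[v,u].round(3))
        for d in landmark_of(c,th)[:3]:print("  lm",np.round(d["centre"],1),round(d["confidence"],2))
E
```

```text
[0.20353083 0.45604424 0.23043285] [ 2.08351157e-01  9.78053573e-01 -9.79514329e-04 -2.12213236e-04] 0.0 0.08533398661960104
0.0187
top puller 435 244 0.73 [ 0.405 -0.256  0.103]
top puller 497 217 0.56 [ 0.465 -0.397  0.11 ]
  lm [488.6 214.9] 0.73
  lm [429.7 245.7] 0.69
top blue_plug 383 192 0.98 [ 0.537 -0.151  0.045]
top blue_plug 340 254 0.97 [ 0.389 -0.046  0.022]
  lm [379.8 195.2] 0.9
  lm [340.4 254.2] 0.59
top red_plug 273 174 0.76 [0.583 0.118 0.043]
  lm [275.7 179.3] 0.81
top bat 171 232 0.75 [0.443 0.368 0.019]
  lm [172.5 231.7] 0.74
  lm [276.6 177.7] 0.35
side puller 382 333 0.94 [ 0.463 -0.423  0.119]
side puller 329 294 0.7 [ 0.404 -0.288  0.088]
  lm [381.4 338.5] 0.7
  lm [326.2 305.5] 0.57
side blue_plug 354 231 0.86 [ 0.542 -0.13   0.045]
side blue_plug 290 228 0.55 [ 0.389 -0.062  0.056]
  lm [289.2 236.3] 0.75
  lm [355.3 239.7] 0.69
side red_plug 333 161 0.72 [0.593 0.125 0.043]
  lm [333.  171.2] 0.72
side bat 263 130 0.84 [0.445 0.365 0.023]
  lm [262.3 134.7] 0.71
```

View pics/top1.png

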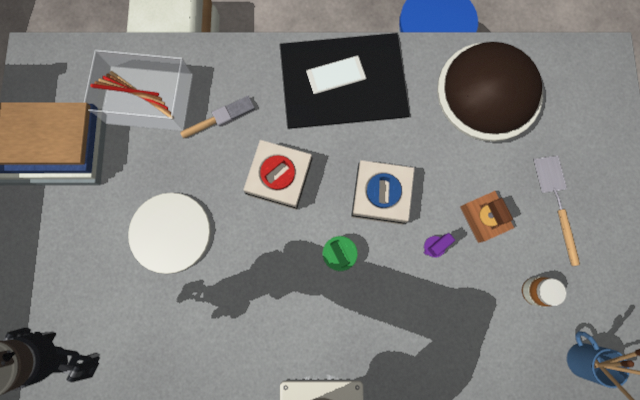

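Run:
```python
from h import *
a=np.load("/tmp/top.npz");px=a["px"][:,:,::-1]
cv2.imwrite("pics/crop1.png",cv2.resize(px[140:290,310:540],None,fx=3.4,fy=3.4,interpolation=cv2.INTER_CUBIC))
```

```text
(no output)
```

View pics/crop1.png

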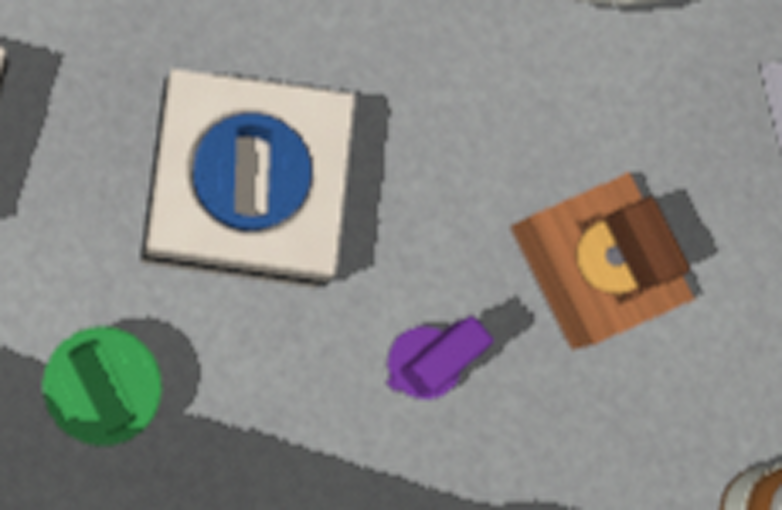

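The scene holds two pullers: the purple one at (435,244) is a look-alike. The one at (497,217) has a dark wooden handle and brass collar and stands in the wooden stand, so it is the puller. It also holds two plugs besides the red one. The green one at (340,254) is a look-alike, and the blue one at (383,192), sunk in the white mould, is the target. The red plug is at (277,172) and the bat at (170,232). The crop confirms this, with the blue slot running roughly vertical in the image.

```bash
cat > m.py <<'E'
from h import *
def rect(P):
    r=cv2.minAreaRect((P[:,:2]*1000).astype(np.float32)); b=cv2.boxPoints(r)/1000
    e=[b[1]-b[0],b[2]-b[1]];l=max(e,key=np.linalg.norm)
    return np.array(r[0])/1000,np.array(r[1]).round(1),np.degrees(np.arctan2(l[1],l[0]))%180
def near(W,c,r): return np.hypot(W[...,0]-c[0],W[...,1]-c[1])<r
def blue(W,px):
    h=cv2.cvtColor(px,cv2.COLOR_RGB2HSV)
    return (h[...,0]>98)&(h[...,0]<125)&(h[...,1]>110)
E
python3 - <<'E'
from m import *
T=np.load("/tmp/top.npz");S=np.load("/tmp/side.npz")
for nm,A in(("top",T),("side",S)):
    W=A["W"];px=A["px"]
    m=near(W,(.465,-.40),.07)&(W[...,2]>.09)
    P=W[m];print(nm,"handle n",len(P),"z",np.percentile(P[:,2],[2,50,98]).round(4))
    tp=P[P[:,2]>.108] ; print(" top rect",rect(tp),tp[:,:2].mean(0).round(4))
    m=near(W,(.54,-.145),.07)&blue(W,px)&(W[...,2]>.066)&(W[...,2]<.085);P=W[m]
    c,r=cv2.minEnclosingCircle((P[:,:2]*1000).astype(np.float32));print(" plug",np.array(c)/1000,r,np.median(P[:,2]))
    c=np.array(c)/1000
    m=near(W,c,.034)&(W[...,2]<.064);P=W[m];print(" slot",len(P),rect(P))
    m=near(W,(.54,-.145),.12)&(abs(W[...,2]-.07)<.005);P=W[m];print(" mould",rect(P))
    m=near(W,(.444,.366),.13)&(W[...,2]>.01)&(W[...,2]<.03);P=W[m];c,r=cv2.minEnclosingCircle((P[:,:2]*1000).astype(np.float32));print(" bat",c,r,np.median(P[:,2]))
E
```

```text
top handle n 400 z [0.0928 0.1227 0.1277]
 top rect (array([ 0.47801691, -0.40400797]), array([55.8, 25.2]), np.float32(24.356522)) [ 0.4773 -0.4018]
 plug [ 0.53638452 -0.14727161] 41.10000228881836 0.07346972518145463
 slot 239 (array([ 0.53891132, -0.1520668 ]), array([24. , 57.8]), np.float32(179.80202))
 mould (array([ 0.53648535, -0.14810432]), array([130.5, 131.6]), np.float32(171.60666))
 bat (442.5103454589844, 375.052001953125) 100.26680755615234 0.01825426641437939
side handle n 419 z [0.0943 0.1251 0.1288]
 top rect (array([ 0.47828876, -0.40428485]), array([56.4, 24.5]), np.float32(22.361021)) [ 0.4761 -0.4066]
 plug [ 0.53597333 -0.14891982] 40.437049865722656 0.07533138836357135
 slot 134 (array([ 0.54042853, -0.13117451]), array([21.3, 59.7]), np.float32(170.5449))
 mould (array([ 0.53639716, -0.14677058]), array([135.3, 130.2]), np.float32(81.822754))
 bat (441.6122131347656, 376.9990539550781) 104.48192596435547 0.020881211811096707
```

Emit:
arm_command(
  slide=[
    [-4,-4.4,0],
    [-8,-8.9,0],
    [-12,-13.4,0],
    [-16,-17.9,0],
    [-20,-22.4,0],
  ],
  spin=[10,20,30,40,50],
  jaw=8.5,
)

```text
clock: 1.52
eef_pos: [0.2955, 0.1689, 0.2316]
tool_rot: [0.604, 0.797, 0.001, 0.0]
ft_force: [0.9, -0.6, 0.5]
grip_width: 0.0848
grasp_force: 0.0
```

```bash
cat > g.py <<'E'
import sys
from h import *
def go(x,y,z,yaw,n=""):
    o=get_obs();Rm=R.from_quat(o["tool_rot"]).as_matrix();p=np.array(o["eef_pos"])
    s=Rm.T@(np.array([x,y,z])-p)*100; ty=np.degrees(np.arctan2(Rm[1,1],Rm[0,1]))
    d=(yaw-ty+180)%360-180
    print(n,"t",round(o["clock"],2),"p",p.round(4),"toolY",round(ty,1),"tilt",Rm[:,2].round(3),"slide",s.round(2),"spin",round(-d,1),"j",np.round(o["joint_pos"],2),"w",round(o["grip_width"],4),"F",np.round(o["ft_force"],1),"g",round(o["grasp_force"],1))
if __name__=="__main__": go(*map(float,sys.argv[1:5]))
E
python3 g.py .478 -.404 .231 -67
python3 - <<'E'
from m import *
# rectify top+side images onto plane z=0.074 around the plug: 0.25mm/px... 
c0=np.array([.5365,-.148]);n=300;s=.0004
g=(np.arange(n)-n/2)*s
X=c0[0]-g[:,None]+0*g[None];Y=c0[1]-g[None]+0*g[:,None]
out=[]
for nm in("top","side"):
    c=camera(nm);K,Rm,t=cal(c)
    P=np.stack([X,Y,np.full_like(X,.074)],-1)@Rm.T+t
    q=P@K.T;q=(q[...,:2]/q[...,2:]).astype(np.float32)
    out.append(cv2.remap(c["pixels"],q[...,0],q[...,1],cv2.INTER_CUBIC))
cv2.imwrite("pics/rect.png",np.hstack(out)[:,:,::-1])
E
```

```text
t 1.52 p [0.2955 0.1689 0.2316] toolY 15.7 tilt [ 0.001  0.    -1.   ] slide [-6.009e+01  2.100e+00  6.000e-02] spin 82.7 j [ 0.52 -0.08 -0.35  1.3  -0.    1.82] w 0.0848 F [ 0.9 -0.6  0.5] g 0.0
```

View pics/rect.png

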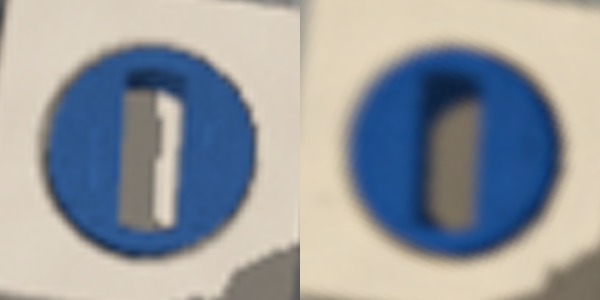

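The rectified views show the slot centre at (150,150), which is world (0.5365, -0.148), with the slot axis at about -3°.

Emit:
arm_command(
  slide=[
    [-6,0.2,0],
    [-12,0.4,0],
    [-18,0.6,0],
    [-24,0.8,0],
    [-30,1,0],
  ],
  spin=[9,18,27,36,45],
)

```text
clock: 2.25
eef_pos: [0.388, -0.1167, 0.2316]
tool_rot: [0.863, 0.505, 0.001, 0.0]
ft_force: [0.9, 0.9, 0.7]
grip_width: 0.085
grasp_force: 0.0
```

```bash
python3 g.py .478 -.404 .231 -67
```

```text
t 2.25 p [ 0.388  -0.1167  0.2316] toolY -29.3 tilt [ 0.002  0.    -1.   ] slide [-20.66  21.9    0.07] spin 37.7 j [-0.29  0.05 -0.22  1.3   0.    1.79] w 0.085 F [0.9 0.9 0.7] g 0.0
```

Emit:
arm_command(
  slide=[
    [-4.2,4.4,0],
    [-8.3,8.8,0],
    [-12.4,13.2,0],
    [-16.5,17.6,0],
    [-20.6,21.9,0],
  ],
  spin=[8,16,24,32,38],
)

```text
clock: 2.88
eef_pos: [0.4798, -0.403, 0.2311]
tool_rot: [0.98, 0.198, 0.0, 0.0]
ft_force: [1.4, 1.0, 1.2]
grip_width: 0.0847
grasp_force: 0.0
```

```bash
python3 - <<'E'
from m import *
c=camera("wrist");save(c,"w1.png");W=cloud(c)
for nm,W in(("wrist",W),("top",cloud(camera("top"))),("side",cloud(camera("side")))):
    m=near(W,(.478,-.404),.05)&(abs(W[...,2]-.125)<.006);P=W[m]
    if len(P)>10: print(nm,len(P),rect(P),np.median(P[:,2]))
E
python3 g.py .478 -.404 .1 -67
```

```text
wrist 2262 (array([ 0.48047626, -0.40675577]), array([54.9, 24. ]), np.float32(22.36047)) 0.1244767925026944
top 249 (array([ 0.47807962, -0.40395172]), array([55.8, 24.3]), np.float32(22.655958)) 0.12437764187247793
side 316 (array([ 0.47799081, -0.40432269]), array([55.3, 24.3]), np.float32(22.48848)) 0.12586921578683163
 t 3.02 p [ 0.4791 -0.4034  0.2283] toolY -67.1 tilt [-0.002  0.002 -1.   ] slide [-0.11  0.05 12.83] spin -0.1 j [-0.7   0.5   0.38  1.45  0.    2.04] w 0.0852 F [0.4 0.8 0.4] g 0.0
```

View pics/w1.png

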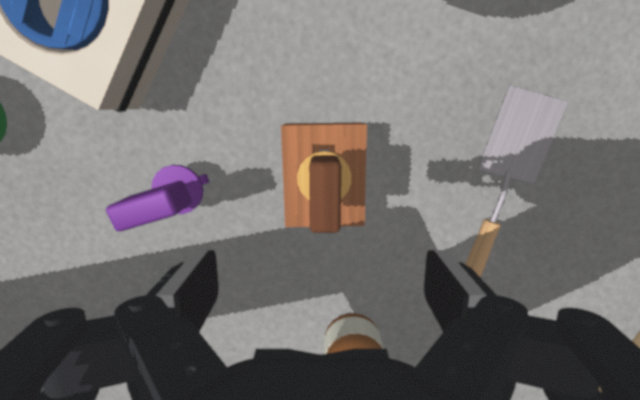

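The wrist view shows the brown-handled puller in its stand at (325,190). The fingers straddle it, and the purple look-alike is well clear at (155,200).

Emit:
arm_command(
  slide=[
    [-0.1,0,4],
    [-0.1,0.1,8],
    [-0.1,0.1,11],
    [-0.1,0.1,13],
    [-0.1,0.1,14.4],
  ],
  spin=[0,0,0,0,0],
)

```text
clock: 3.65
eef_pos: [0.4781, -0.4011, 0.0867]
tool_rot: [0.98, 0.2, -0.0, -0.001]
ft_force: [0.4, -0.6, 0.6]
grip_width: 0.0849
grasp_force: 0.0
```

Emit:
arm_command(
  slide=[
    [0,0,0],
    [0,0,0],
    [0,0,0],
    [0,0,0],
    [0,0,0],
  ],
  spin=[0,0,0,0,0],
  jaw=0,
)

```text
clock: 4.28
eef_pos: [0.4784, -0.4034, 0.0881]
tool_rot: [0.98, 0.199, 0.001, 0.001]
ft_force: [0.5, -0.1, 3.2]
grip_width: 0.0233
grasp_force: 63.0
```

```bash
python3 g.py .5365 -.148 .2 -93
```

```text
t 4.28 p [ 0.4784 -0.4034  0.0881] toolY -67.1 tilt [ 0.001 -0.001 -1.   ] slide [ 15.31 -21.24 -11.21] spin 25.9 j [-0.7   0.58  0.13  1.12  0.    2.04] w 0.0233 F [ 0.5 -0.1  3.2] g 63.0
```

Emit:
arm_command(
  slide=[
    [0,0,-2],
    [0,0,-4],
    [0,0,-6],
    [0,0,-8.5],
    [0,0,-11],
  ],
  spin=[0,0,0,0,0],
)

```text
clock: 4.9
eef_pos: [0.4775, -0.4025, 0.1972]
tool_rot: [0.98, 0.199, -0.001, -0.001]
ft_force: [-0.0, -0.2, -1.9]
grip_width: 0.0233
grasp_force: 62.6
```

Emit:
arm_command(
  slide=[
    [3,-4.2,0],
    [6.2,-8.6,0],
    [9.4,-13,0],
    [12.4,-17.2,0],
    [15.2,-21.2,0],
  ],
  spin=[5,10,16,22,26],
)

```text
clock: 5.52
eef_pos: [0.5351, -0.1465, 0.1968]
tool_rot: [1.0, -0.028, -0.001, -0.0]
ft_force: [1.8, -0.3, -1.7]
grip_width: 0.0235
grasp_force: 62.5
```

Emit:
arm_command(
  slide=[
    [0,0,0],
    [0,0,0],
    [0,0,0],
    [0,0,0],
    [0,0,0],
  ],
  spin=[0,0,0,0,0],
)

```text
clock: 6.15
eef_pos: [0.5351, -0.1493, 0.1972]
tool_rot: [1.0, -0.027, -0.0, -0.0]
ft_force: [0.1, -0.3, -2.1]
grip_width: 0.0234
grasp_force: 62.6
```

```bash
python3 - <<'E'
from m import *
for nm in("top","side"):
    c=camera(nm);W=cloud(c)
    if nm=="side": save(c,"s2.png",(260,120,460,290),3.5)
    m=near(W,(.537,-.148),.035)&(W[...,2]>.07);P=W[m]
    print(nm,np.histogram(P[:,2],bins=np.arange(.07,.30,.01)))
    # collar band
    for lo,hi in((.088,.105),(.112,.135),(.15,.21)):
        Q=P[(P[:,2]>lo)&(P[:,2]<hi)]
        if len(Q)>8: print(lo,len(Q),rect(Q))
E
python3 g.py .5365 -.148 .13 -93
```

```text
top (array([176,   0,   0,   0,   0,   0,   0,   0,  32,  34,   0,   0,   0,
         6,   7,   4,   3,  16,  26,   8,   3,   3]), array([0.07, 0.08, 0.09, 0.1 , 0.11, 0.12, 0.13, 0.14, 0.15, 0.16, 0.17,
       0.18, 0.19, 0.2 , 0.21, 0.22, 0.23, 0.24, 0.25, 0.26, 0.27, 0.28,
       0.29]))
0.15 72 (array([ 0.53000916, -0.12820584]), array([16.5, 26.1]), np.float32(158.28831))
side (array([329,   1,   0,   0,   0,   0,  19,   3,  26, 211,  11,   5,   5,
        40,  57,  47, 100,  29,  23,  52,  35,  28]), array([0.07, 0.08, 0.09, 0.1 , 0.11, 0.12, 0.13, 0.14, 0.15, 0.16, 0.17,
       0.18, 0.19, 0.2 , 0.21, 0.22, 0.23, 0.24, 0.25, 0.26, 0.27, 0.28,
       0.29]))
0.15 298 (array([ 0.53030609, -0.15253682]), array([40.7, 54.3]), np.float32(163.72844))
 t 6.25 p [ 0.5352 -0.1489  0.1973] toolY -93.1 tilt [-0.  0. -1.] slide [ 0.12 -0.1   6.73] spin -0.1 j [-0.27  0.37  0.09  1.29  0.    2.92] w 0.0234 F [-0.  -0.4 -2.2] g 62.6
```

View pics/s2.png

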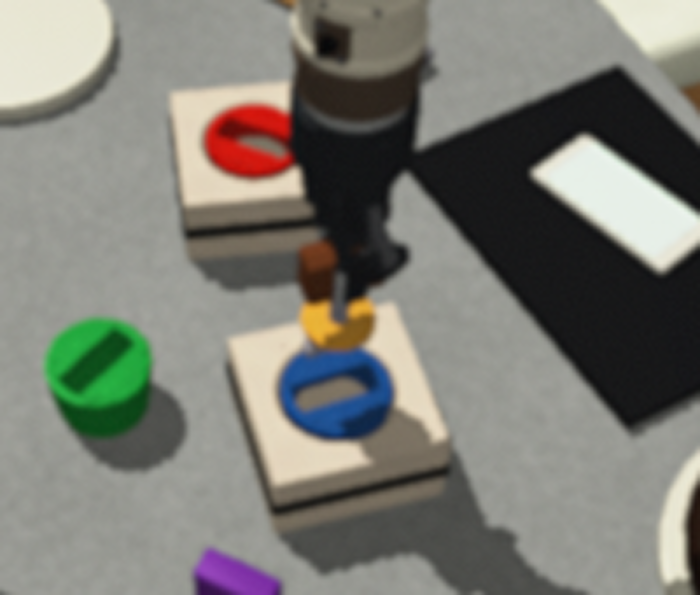

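The side view shows the foot aligned above the blue slot at (338,385), so I'll lower it.

Emit:
arm_command(
  slide=[
    [0.1,-0.1,1.5],
    [0.1,-0.1,3],
    [0.1,-0.1,4],
    [0.1,-0.1,5],
    [0.1,-0.1,5.5],
  ],
  spin=[0,0,0,0,0],
)

```text
clock: 6.88
eef_pos: [0.536, -0.1473, 0.1413]
tool_rot: [1.0, -0.027, -0.001, -0.0]
ft_force: [-0.4, -0.2, -1.7]
grip_width: 0.0235
grasp_force: 62.6
```

Emit:
arm_command(
  slide=[
    [0,0,0.5],
    [0,0,1],
    [0,0,1.5],
    [0,0,2],
    [0,0,2],
  ],
  spin=[0,0,0,0,0],
)

```text
clock: 7.5
eef_pos: [0.536, -0.1474, 0.1218]
tool_rot: [1.0, -0.027, -0.0, -0.0]
ft_force: [-0.3, -0.3, -1.6]
grip_width: 0.0231
grasp_force: 62.6
```

```bash
python3 g.py .5365 -.148 .12 -3
```

```text
t 7.5 p [ 0.536  -0.1474  0.1218] toolY -93.1 tilt [-0.001  0.    -1.   ] slide [0.05 0.06 0.18] spin -90.1 j [-0.27  0.42 -0.03  1.12  0.    2.93] w 0.0231 F [-0.3 -0.3 -1.6] g 62.6
```

Emit:
arm_command(
  slide=[
    [0,0,0.2],
    [0,0,0.2],
    [0,0,0.2],
    [0,0,0.2],
    [0,0,0.2],
  ],
  spin=[-9,-18,-28,-38,-48],
)

```text
clock: 8.12
eef_pos: [0.5366, -0.1476, 0.1205]
tool_rot: [0.923, 0.385, 0.0, 0.0]
ft_force: [0.5, -0.1, -1.8]
grip_width: 0.0234
grasp_force: 62.5
```

Emit:
arm_command(
  slide=[
    [0,0,0],
    [0,0,0],
    [0,0,0],
    [0,0,0],
    [0,0,0],
  ],
  spin=[-10,-20,-30,-38,-42],
)

```text
clock: 8.75
eef_pos: [0.5366, -0.1475, 0.1206]
tool_rot: [0.725, 0.689, 0.0, 0.0]
ft_force: [0.2, -0.0, -2.0]
grip_width: 0.0236
grasp_force: 62.5
```

```bash
python3 g.py .5365 -.148 .12 -3
```

```text
t 8.75 p [ 0.5366 -0.1475  0.1206] toolY -2.9 tilt [ 0. -0. -1.] slide [-0.05 -0.01  0.06] spin 0.1 j [-0.27  0.42 -0.04  1.11  0.    1.35] w 0.0236 F [ 0.2 -0.  -2. ] g 62.5
```

Emit:
arm_command(
  slide=[
    [0,0,-0.4],
    [0,0,-0.8],
    [0,0,-1.4],
    [0,0,-2.2],
    [0,0,-3],
  ],
  spin=[0,0,0,0,0],
)

```text
clock: 9.38
eef_pos: [0.5364, -0.1475, 0.1508]
tool_rot: [0.726, 0.688, -0.0, -0.0]
ft_force: [0.5, -0.6, -5.9]
grip_width: 0.0233
grasp_force: 61.8
```

Emit:
arm_command(
  slide=[
    [0,0,-1.5],
    [0,0,-3],
    [0,0,-5],
    [0,0,-7],
    [0,0,-8],
  ],
  spin=[0,0,0,0,0],
)

```text
clock: 10.0
eef_pos: [0.5372, -0.1477, 0.2326]
tool_rot: [0.726, 0.688, 0.001, 0.001]
ft_force: [-1.2, -0.5, -6.6]
grip_width: 0.0237
grasp_force: 61.8
```

```bash
python3 - <<'E'
from h import *
c=camera("side");save(c,"s3.png",(240,90,480,290),3.2)
E
python3 g.py .442 .375 .23 -3
```

```text
t 10.05 p [ 0.5375 -0.1478  0.2334] toolY -3.1 tilt [ 0.004 -0.001 -1.   ] slide [ 51.7  -12.32   0.23] spin -0.1 j [-0.27  0.35  0.16  1.38 -0.    1.36] w 0.0234 F [ 0.3  0.1 -6. ] g 62.0
```

View pics/s3.png

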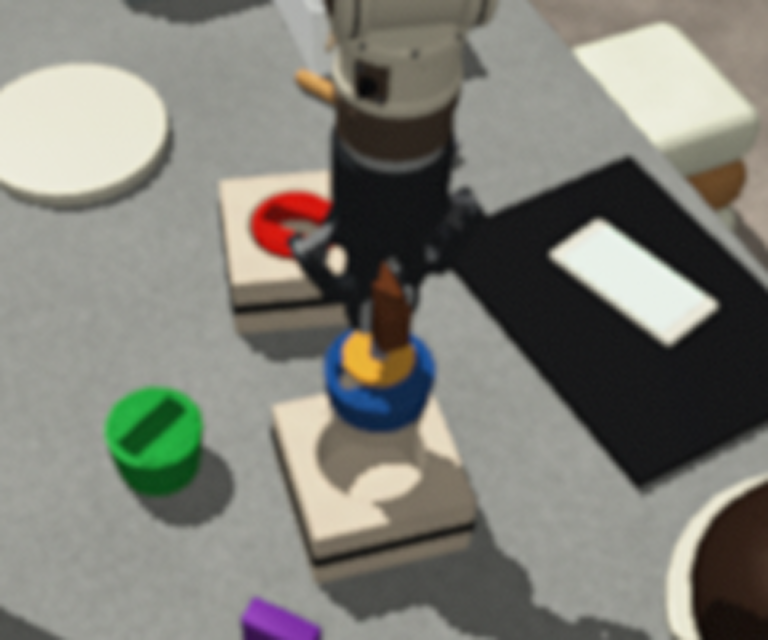

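The blue plug hangs upright on the puller at (380,375), clear of its mould. Next I carry it to the bat.

Emit:
arm_command(
  slide=[
    [1,-0.2,0],
    [3,-0.7,0],
    [6,-1.4,0],
    [9.5,-2.3,0],
    [13,-3.1,0],
  ],
  spin=[0,0,0,0,0],
)

```text
clock: 10.68
eef_pos: [0.5108, -0.0136, 0.2294]
tool_rot: [0.725, 0.688, -0.0, -0.001]
ft_force: [0.1, -0.2, -6.5]
grip_width: 0.0232
grasp_force: 61.8
```

Emit:
arm_command(
  slide=[
    [3.5,-0.8,0],
    [7,-1.7,0],
    [10.5,-2.5,0],
    [14,-3.3,0],
    [17.5,-4.2,0],
  ],
  spin=[0,0,0,0,0],
)

```text
clock: 11.3
eef_pos: [0.4779, 0.1631, 0.2295]
tool_rot: [0.725, 0.689, -0.001, -0.001]
ft_force: [0.1, 0.1, -6.7]
grip_width: 0.0232
grasp_force: 61.9
```

Emit:
arm_command(
  slide=[
    [3.5,-0.8,0],
    [7,-1.7,0],
    [10.5,-2.5,0],
    [13.5,-3.2,0],
    [16,-3.8,0],
  ],
  spin=[0,0,0,0,0],
)

```text
clock: 11.92
eef_pos: [0.448, 0.3247, 0.2293]
tool_rot: [0.725, 0.689, -0.001, -0.001]
ft_force: [-0.8, 0.1, -7.0]
grip_width: 0.0236
grasp_force: 61.8
```

```bash
python3 g.py .442 .375 .122 -3
```

```text
t 11.93 p [0.448  0.3247 0.2293] toolY -2.9 tilt [-0.002 -0.001 -1.   ] slide [ 5.01 -0.83 10.73] spin 0.1 j [0.63 0.35 0.15 1.37 0.   2.25] w 0.0236 F [-0.8  0.1 -7. ] g 61.8
```

Emit:
arm_command(
  slide=[
    [2,-0.3,0],
    [3.6,-0.6,0],
    [5,-0.8,0],
    [5,-0.8,0],
    [5,-0.8,0],
  ],
  spin=[0,0,0,0,0],
)

```text
clock: 12.55
eef_pos: [0.4451, 0.3724, 0.2302]
tool_rot: [0.726, 0.688, -0.0, 0.0]
ft_force: [-0.2, -0.5, -6.8]
grip_width: 0.0234
grasp_force: 61.8
```

Emit:
arm_command(
  slide=[
    [0,0,2.5],
    [0,0,5],
    [0,0,7.5],
    [0,0,9],
    [0,0,10],
  ],
  spin=[0,0,0,0,0],
)

```text
clock: 13.18
eef_pos: [0.4452, 0.3725, 0.1298]
tool_rot: [0.726, 0.688, -0.0, 0.0]
ft_force: [0.3, -0.0, -5.9]
grip_width: 0.0232
grasp_force: 61.8
```

```bash
python3 g.py .442 .375 .117 -3;python3 - <<'E'
from h import *
c=camera("side");save(c,"s4.png",(200,60,360,180),4.5)
E
```

```text
t 13.18 p [0.4452 0.3725 0.1298] toolY -3.1 tilt [-0. -0. -1.] slide [ 0.23 -0.33  1.28] spin -0.1 j [ 0.7   0.46  0.05  1.16 -0.    2.32] w 0.0232 F [ 0.3 -0.  -5.9] g 61.8
```

View pics/s4.png

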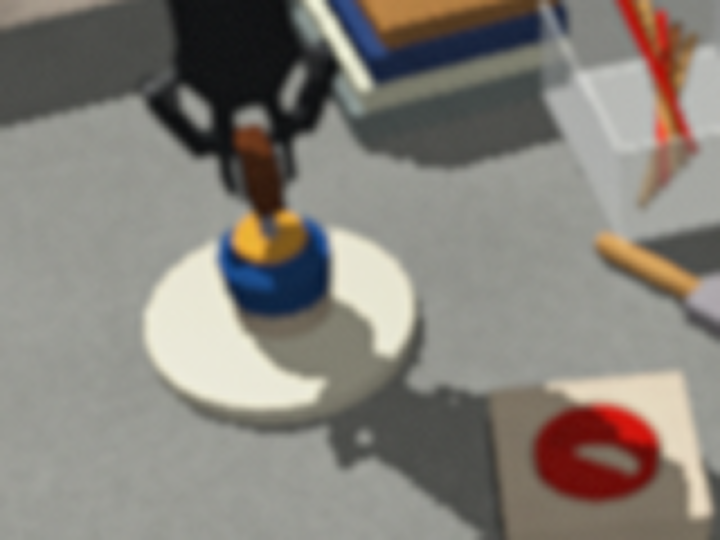

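The plug hangs upright just above the bat near its centre, at (275,285) in the crop. I'll lower it slowly and watch the force.

Emit:
arm_command(
  slide=[
    [0,0,0.3],
    [0,0,0.6],
    [0,0,0.8],
    [0,0,1],
    [0,0,1.1],
  ],
  spin=[0,0,0,0,0],
)

```text
clock: 13.85
eef_pos: [0.4457, 0.3737, 0.1204]
tool_rot: [0.726, 0.688, 0.001, 0.0]
ft_force: [0.5, -0.2, -2.5]
grip_width: 0.0235
grasp_force: 62.3
```

Emit:
arm_command(
  slide=[
    [0,0,0.1],
    [0,0,0.2],
    [0,0,0.3],
    [0,0,0.3],
    [0,0,0.3],
  ],
  spin=[0,0,0,0,0],
)

```text
clock: 14.48
eef_pos: [0.445, 0.3731, 0.1163]
tool_rot: [0.726, 0.688, -0.0, -0.0]
ft_force: [-0.1, -1.0, -2.3]
grip_width: 0.0233
grasp_force: 62.3
```

Emit:
arm_command(
  slide=[
    [0,0,0.05],
    [0,0,0.1],
    [0,0,0.1],
    [0,0,0.1],
    [0,0,0.1],
  ],
  spin=[0,0,0,0,0],
)

```text
clock: 15.1
eef_pos: [0.445, 0.3731, 0.1153]
tool_rot: [0.726, 0.688, 0.0, -0.0]
ft_force: [-0.8, 0.1, -1.2]
grip_width: 0.0231
grasp_force: 62.3
```

Emit:
arm_command(
  slide=[
    [0,0,0.05],
    [0,0,0.05],
    [0,0,0.05],
    [0,0,0.05],
    [0,0,0.05],
  ],
  spin=[0,0,0,0,0],
)

```text
clock: 15.72
eef_pos: [0.4451, 0.3732, 0.1151]
tool_rot: [0.726, 0.688, 0.0, 0.0]
ft_force: [-1.1, -0.9, 2.0]
grip_width: 0.023
grasp_force: 63.0
```

Emit:
arm_command(
  slide=[
    [0,0,0],
    [0,0,0],
    [0,0,0],
    [0,0,0],
    [0,0,0],
  ],
  spin=[0,0,0,0,0],
  jaw=7,
)

```text
clock: 16.35
eef_pos: [0.445, 0.3731, 0.1148]
tool_rot: [0.726, 0.688, -0.0, -0.0]
ft_force: [-0.8, -0.2, -0.3]
grip_width: 0.0698
grasp_force: 0.0
```

Emit:
arm_command(
  slide=[
    [0,0,-1],
    [0,0,-3],
    [0,0,-6],
    [0,0,-9],
    [0,0,-12],
  ],
  spin=[0,0,0,0,0],
)

```text
clock: 16.98
eef_pos: [0.4451, 0.3731, 0.2367]
tool_rot: [0.726, 0.688, 0.001, 0.0]
ft_force: [0.4, -0.4, -0.2]
grip_width: 0.0704
grasp_force: 0.0
```

```bash
python3 - <<'E'
from m import *
c=camera("side");save(c,"s5.png",(200,60,360,180),4.5);W=cloud(c)
m=near(W,(.444,.374),.05)&(W[...,2]>.11)&(W[...,2]<.17);P=W[m];print(len(P),np.percentile(P[:,2],[50,98]),rect(P))
E
python3 g.py .442 .375 .117 -3
```

```text
176 [0.15060837 0.15725964] (array([0.44367068, 0.37274109]), array([56.2, 23.9]), np.float32(86.822495))
 t 17.02 p [0.4466 0.3745 0.2414] toolY -3.1 tilt [ 0.007  0.006 -1.   ] slide [-0.04 -0.54 12.44] spin -0.1 j [0.7  0.4  0.25 1.42 0.   2.32] w 0.07 F [1.3 1.4 3.7] g 0.0
```

View pics/s5.png

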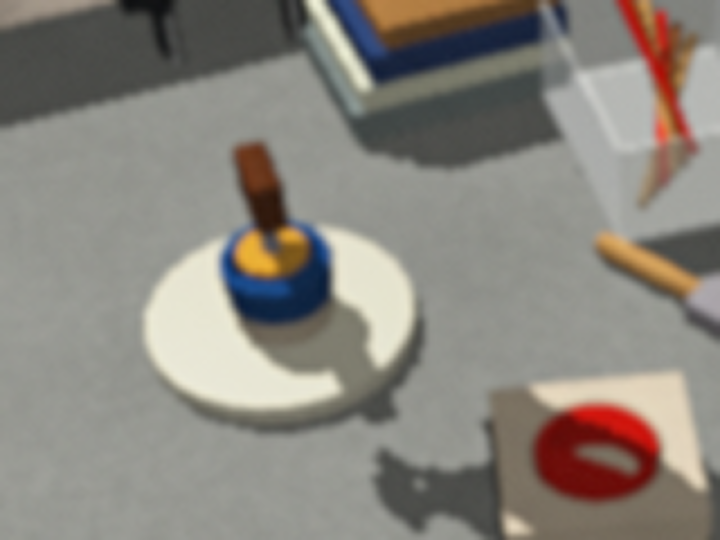

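The plug stands upright on the bat at (275,275), with the puller seated across its slot (handle at 87°). The gripper is clear and the red plug is undisturbed.

```bash
python3 -c "
from workcell import *
print(job_done())"
```

```text
the job is handed in; nothing more can be done
None
```

The job is handed in (no verdict was returned): the blue plug stands upright near the centre of the bat with the puller locked across its slot, and the red plug was left alone.

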